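# Set the microscope screen's arm and its tension thumbscrew

## Robot

A 6-joint arm with a two-finger parallel gripper is mounted at the origin on the work surface. World frame = base frame: x ahead of the robot, y to its left, z up, the work surface at z = 0. Lengths are in mm, angles in rad, forces in N, time in s.
With the tool pointing down it reaches from about 300 to 850 mm from the base axis. Payload 4.2 kg.
Tool frame: the origin (TCP) lies at the very end of the fingers, on their centre line; the grasp point (between the pads) lies bot.grasp_offset behind it (bot.grasp_offset is the distance from the TCP to the grasp point, in mm); z points along the fingers, y is the direction in which the jaws open and shut (so a half turn about z gives the same grasp; the last joint's range is limited). The gripper opens to 91 mm and grips with 3 to 60 N. Pads are 32 mm wide; open, the fingers measure 118 mm over their backs; the gripper's body (76 mm by 178 mm) begins 60 mm behind the grasp point.
Start: joints at [1.26, 0.32, 1.565, -0, 1.257, -0.02], TCP at [164.865, 550.874, 213.976] pointing down, gripper open.
Joint ranges: [-3.11, 3.11], [-0.84, 2.01], [0.21, 2.61], [-1.34, 4.49], [0.05, 2.63], [-2.56, 2.56]. Speed limits (rad/s): [2.57, 2.57, 3.14, 3.14, 3.14, 3.14].

## Interface

Orientations are given as a rotation vector (axis times angle).
In Python, from station import monitor, imaging, bot, recognise, trace, tip_of gives the robot as it stands.
- The arm moves only by the shell command python3 -m inch 'ROWS' [OPENING] [FORCE]. ROWS is JSON, a list of rows, each an object with "offset": the shift along the tool's x, y, z in units of 40 mm (1.0 is 40 mm), a list of three; "yaw": the turn about the tool's z in units of 6 degrees (1.0 is 6 degrees). A call has 1 to 12 rows; each row is the pose to reach, as a shift and turn from the pose measured when the call began, along the tool's axes at that moment; what a row does not reach only later rows make up. A row lasts 1/12 s, in which the tool goes at most 41.7 mm and 7.16 degrees, less where a joint would pass 70% of its speed; a pose out of reach is approached as far as the arm can. A call with a gripper value outside its range is refused whole. OPENING is the gripper command: -1 is fully open, 1 is shut, values between are in proportion, set as the call begins (- or left out, the last holds). The fingers move at their own pace and stop on an object; FORCE is the grip in N (left out, the last holds). Time passes only in rows, so rows that repeat a pose let the fingers close. It gives the time, the measured TCP pose, the force and the opening at its end, in the units of the state.
- monitor.get_obs(): the state, without advancing time (a new reading comes with each control period).
- imaging.read_camera(name): name is "scene" or "top" or "wrist"; returns (picture, depth): 384x512x3 uint8, red, green, blue; 384x512 float32, mm along the optical axis (not along the pixel's ray), 0 where there is no reading.
- imaging.get_calibration(name): a dict with "fov_y" (degrees; the focal length in pixels is half the picture's height over the tangent of half this angle, whatever the lens; pixels are square), "cx", "cy" (the principal point, pixels), "k1" (the pictures are not rectified: a ray, as slopes to the right and down, at radius r is drawn at 1 + k1 r^2 times it, then the intrinsics apply), "extrinsics" (4x4, takes a point from camera to world coordinates). Camera axes: x right, y up, looking along -z (the intrinsics and any distortion apply to the point x, -y, -z); pixel columns grow to the right and rows downward; lengths in mm; the calibration is good to about 2 mm. A picture is of the moment at which its call begins: read the wrist's pose just before it. get_calibration takes no time and is no camera call; for the wrist camera it gives the pose at the moment of the call.
- bot.close_job(): hands the job in, once; it reports no verdict.
Trained networks look in the newest picture that a camera, given by its name, has taken for a name from the list of things; names that differ only in an ending like _2 or _b are one class to them, and where a whole thing is asked for, a point or a joint stands for the part that bears it (a point fixed in the world has none). Each returns a list of dicts, best first, with "score" (0 to 1); they miss things now and then, are a little off and sometimes report something else, mostly with a low value. They report only what shows in the picture. A call takes as long as a camera call.
- recognise(name, camera): "rect" ([left, top, right, bottom] in pixels, round what is visible of it).
- trace(name, camera): "mask" (384x512 bool, what is visible of it) and "rect" ([left, top, right, bottom] in pixels, round what is visible of it).
- tip_of(name, camera): "point" ([row, column] in pixels: a listed point, or the origin of a listed thing).
The state is a dict: "time": time; "q": joint angles; "joint_vel": joint speeds; "joint_efforts": joint torques, N m; "ee_pos": TCP position; "eef_rot": TCP orientation; "ft_force": force on the tool from outside, world axes, zero at the start; "torque": the same for the moment, N m; "finger_gap": finger opening in mm.
Only numpy, scipy, OpenCV 4.12 (cv2) and the standard library are available. Lean on these libraries where they do the work, as an engineer would, in place of code of your own. Each camera call takes 0.05 s, during which the arm holds its last target.

## Task

The swing arm of the microscope's camera screen has gone slack: swing the arm round until it lies straight over the long foot of its stand, and lean the screen back 30 degrees from upright. Then set the arm's tension: turn the thumbscrew on top of the post clockwise until it seats, back it off a quarter turn, and finish holding it there between the fingers so that I can nip up the lock ring under it. Leave the flask, bottle and dishes where they are.

Things in the scene. Friction and masses are not known exactly. Their poses are not given: they have to be found in the camera images.
- stand: heavy fixed metal stand; origin on the work surface under the post's axis, z up. +x runs along its flat grey foot (270 x 105, 12 mm high, 215 mm ahead of the axis, 55 behind). Post 32 mm diameter with the grey swing arm: hub 48 mm diameter, 95 to 117 mm up; bar 24 x 16 mm at 106 mm up. Above the hub: dark lock ring (34 mm diameter, 119 to 126 mm up, does not turn), then the thumbscrew
- swingarm (a joint): swivel of the swing arm about the vertical post axis, rad: 0 = arm straight over the foot (along the stand's +x), positive = swung anticlockwise seen from above; range -1.2 to 1.2. Stays where it is left (about 0.35 N m of friction, 2 N at the screen)
- screen (a joint): tilt of the screen about its level hinge at the arm's end, rad: 0 = upright, positive = leaning back, its top edge towards the post; range -0.35 to 1.0 (30 degrees = 0.524). Stays where it is left (about 0.30 N m of friction, 5 N at the top edge)
- screen_hinge (a point): point on the tilt hinge's axis behind the middle of the screen, 160 mm from the post axis along the arm, 106 mm above the work surface. Its frame turns with the screen: x out of the screen's face (away from the post), y along its width, z up its height
- screen_top (a point): middle of the screen's top edge, 18 mm in front of the hinge and 65 mm above it in the screen's frame (axes as screen_hinge). The screen is a slab 200 wide, 130 high, 14 mm thick, its centre 18 mm in front of the hinge axis; a 75 x 75 mm mounting plate behind its middle. The top edge can be pinched across the 14 mm thickness
- thumbscrew (a joint): turn of the thumbscrew about the post axis, rad: 0 = seated hard against its stop, positive = backed off anticlockwise seen from above (clockwise tightens; a quarter turn off is 1.571). It does not rise or fall. Turns with about 0.06 N m, stays where it is left, and does not drag the arm
- spade (a point): centre of the steel spade blade of the thumbscrew: upright plate 36 mm long (its x), 9 mm thick (its y), 30 mm high (z); this point is on the post axis, 149 mm above the work surface (blade 134 to 164 mm up; its lowest 8 mm are 24 mm long). Below it a boss 20 mm in diameter, 126 to 134 mm up. Grasp it from above across the 9 mm, finger tips above the boss
- flask: bystander: clear culture flask lying flat, about 150 x 78 x 36 mm, loose; origin under its middle
- bottle: bystander: small glass bottle, 56 mm diameter, 110 mm high, loose; origin under its middle
- dishes: bystander: stack of three culture dishes, 92 mm diameter, 46 mm high, loose; origin under its middle

How it is judged (in metres and radians):
On the way, in this order (a step that is already met when the one before it is completed fails the run):
1. the arm lies straight over the foot (within 7 degrees) and the screen leans back 30 degrees (within 8 degrees) (value of joint swingarm between -0.122 and 0.122 rad and value of joint screen between 0.384 and 0.663 rad), for 0.2 s.
2. the thumbscrew is seated (within 4.5 degrees of its stop) (value of joint thumbscrew below 0.08 rad), for 0.2 s.
At the end, for the whole second after the job is handed in: the thumbscrew stands still a quarter turn (90 degrees, within 15) off its seat, its blade still held between the fingers (more than 3 N, grasp point within 40 mm of the blade's centre), with the arm straight over the foot (within 7 degrees) and the screen leaning back 30 degrees (within 8) (all of step 1 and value of joint thumbscrew between 1.309 and 1.833 rad and velocity of joint thumbscrew between -0.1 and 0.1 rad/s and contact force between the fingers and thumbscrew above 3 N and distance between the grasp point and spade below 0.04 m); the arm keeps its last pose, push and grip.
It fails at once if the flask, bottle or dishes are moved more than 15 mm (distance of any of flask, bottle, dishes from where it was at the start of the episode above 0.015 m).
It also fails if it takes over 61 s, if anything falls off the work surface, if the arm or the gripper's body presses on something with over 40 N, if the wrist force passes 120 N, or if a joint passes its speed limit or range.

## Working session

There is one attempt and no reset: what is moved stays moved. The work goes in short steps, Python scripts to look and compute and a shell command to move; the robot and the scene stay as the last step left them, time stands still between calls to the robot, and variables do not carry over. Pictures are saved under pics/ and viewed, and the job is handed in when it is done.

```bash
ls; mkdir -p pics; cat > h.py <<'E'
import numpy as np, cv2
from station import monitor, imaging, bot, recognise, trace, tip_of
def cal(n): return imaging.get_calibration(n)
def f(c): return 192/np.tan(np.radians(c['fov_y'])/2)
def proj(P,c):
    E=np.array(c['extrinsics']); p=np.linalg.inv(E)@np.append(P,1)
    s=np.array([p[0],-p[1]])/-p[2]; s=s*(1+c['k1']*(s@s)); return np.array([c['cx']+f(c)*s[0],c['cy']+f(c)*s[1]])
def ray(u,v,c):
    K=np.array([[f(c),0,c['cx']],[0,f(c),c['cy']],[0,0,1]])
    s=cv2.undistortPoints(np.array([[[u,v]]],float),K,np.array([c['k1'],0,0,0,0.]))[0,0]
    return s
def pt(u,v,d,c):
    s=ray(u,v,c); return (np.array(c['extrinsics'])@np.array([s[0]*d,-s[1]*d,-d,1]))[:3]
def onz(u,v,z,c):
    E=np.array(c['extrinsics']); s=ray(u,v,c); r=E[:3,:3]@np.array([s[0],-s[1],-1]); o=E[:3,3]
    return o+r*(z-o[2])/r[2]
def cloud(d,c,mask=None):
    m=d>0
    if mask is not None: m&=mask
    vv,uu=np.nonzero(m)
    K=np.array([[f(c),0,c['cx']],[0,f(c),c['cy']],[0,0,1]])
    s=cv2.undistortPoints(np.stack([uu,vv],1).astype(float)[:,None],K,np.array([c['k1'],0,0,0,0.]))[:,0]
    D=d[vv,uu]; P=np.stack([s[:,0]*D,-s[:,1]*D,-D,np.ones_like(D)],1)
    return (P@np.array(c['extrinsics']).T)[:,:3],uu,vv
def save(n,im): cv2.imwrite('pics/'+n+'.png',im[...,::-1])
E
python3 - <<'E'
from h import *
np.set_printoptions(precision=1,suppress=True)
for n in('scene','top'):
    im,d=imaging.read_camera(n); save(n+'0',im); c=cal(n)
    np.savez('/tmp/'+n,im=im,d=d)
    for o in ('stand','screen_hinge','screen_top','spade','flask','bottle','dishes'):
        for r in tip_of(o,n)[:1]:
            v,u=r['point']; dd=d[int(v),int(u)]; print(n,o,round(r['score'],2),r['point'],pt(u,v,dd,c), onz(u,v,{'stand':0,'screen_hinge':106,'screen_top':171,'spade':149}.get(o,0),c))
print(monitor.get_obs(),bot.grasp_offset)
E
```

```text
pics
scene stand 0.96 [208.6, 269.4] [470.6  43.2  34.2] [445.8  43.5   0. ]
scene screen_hinge 0.96 [231.7, 309.3] [613.7 127.7 158.6] [579.6 134.5 106. ]
scene screen_top 0.65 [216.9, 318.3] [1070.5   37.   863.8] [583.6 145.6 171. ]
scene spade 0.64 [173.8, 270.2] [460.9  39.9 158.5] [452.7  39.9 149. ]
scene flask 0.86 [257.3, 173.5] [ 624.8 -174.5   31.3] [ 608.1 -182.4    0. ]
scene dishes 0.74 [199.1, 201.2] [ 460.1 -132.4   43.7] [ 427.5 -141.4    0. ]
top stand 0.73 [230.1, 239.9] [439.8  29.  118.3] [452.3  33.1   0. ]
top screen_hinge 0.42 [229.3, 238.1] [441.1  32.  123.7] [443.   32.7 106. ]
top screen_top 0.66 [152.5, 165.9] [587.7 147.5 172.8] [588.3 147.9 171. ]
top spade 0.52 [220.8, 231.2] [453.   41.3 163.7] [454.9  42.1 149. ]
top flask 0.9 [158.9, 329.7] [ 582.2 -175.2   34.7] [ 591.4 -182.5    0. ]
top bottle 0.92 [247.0, 157.2] [426.6 192.   89.1] [434.2 213.5   0. ]
top dishes 0.57 [233.1, 318.7] [ 425.1 -128.8   46.2] [ 428.7 -136.1    0. ]
{'time': 0.8, 'q': array([ 1.3,  0.3,  1.6,  0. ,  1.3, -0. ]), 'joint_vel': array([ 0.,  0.,  0.,  0., -0.,  0.]), 'joint_efforts': array([ -0. , -41.2, -23.2,   0.1,   0. ,  -0. ]), 'ee_pos': array([164.9, 550.9, 214. ]), 'eef_rot': array([-0.5, -3.1, -0. ]), 'ft_force': array([-1. , -0.6,  1. ]), 'torque': array([-0. , -0. , -0.1]), 'finger_gap': 91.42563251849629} 18.8
```

View pics/scene0.png

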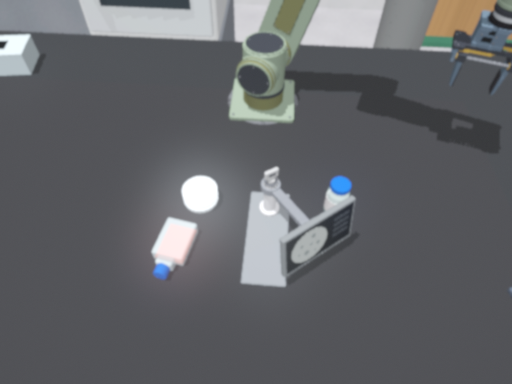

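View pics/top0.png

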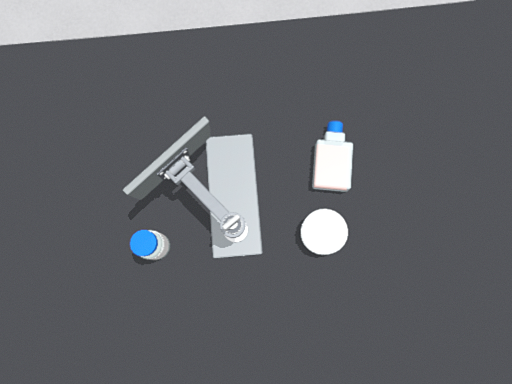

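```bash
python3 - <<'E'
from h import *
np.set_printoptions(precision=3,suppress=True)
z=np.load('/tmp/top.npz'); c=cal('top'); P,u,v=cloud(z['d'],c)
print(np.array(c['extrinsics']))
m=(P[:,2]>7)&(P[:,2]<18)&(P[:,0]>350)&(P[:,0]<750)&(np.abs(P[:,1])<200)
print('foot',m.sum(),cv2.minAreaRect(P[m][:,:2].astype(np.float32)))
im=z['im'].copy(); im[v[m],u[m]]=[255,0,0]
# spade top
m=(P[:,2]>158)&(P[:,2]<170)&(np.hypot(P[:,0]-453,P[:,1]-41)<30)
print('spade',m.sum(),cv2.minAreaRect(P[m][:,:2].astype(np.float32)),P[m].mean(0)); im[v[m],u[m]]=[0,255,0]
m=(P[:,2]>150)&(np.hypot(P[:,0]-588,P[:,1]-147)<130)&(P[:,0]>500)
print('screen',m.sum(),cv2.minAreaRect(P[m][:,:2].astype(np.float32)),P[m][:,2].max()); im[v[m],u[m]]=[0,0,255]
print(P[m][::8])
save('seg',cv2.resize(im[100:300,100:400],None,fx=2.6,fy=2.6,interpolation=0))
E
```

```text
[[ -0.1     0.975  -0.2   360.11 ]
 [ -0.995  -0.099   0.015   2.735]
 [ -0.005   0.2     0.98  873.908]
 [  0.      0.      0.      1.   ]]
foot 4935 ((526.034912109375, -8.684600830078125), (382.2591552734375, 276.62890625), 82.34767150878906)
spade 102 ((452.3418273925781, 42.85810852050781), (9.119684219360352, 35.44790267944336), 34.673484802246094) [452.137  42.804 162.639]
screen 1058 ((584.5933227539062, 147.98094177246094), (15.351346015930176, 196.86676025390625), 38.510841369628906) 176.3557774085466
[[649.667  75.797 170.865]
 [644.693  75.816 173.506]
 [642.485  74.111 173.709]
 [640.24   75.959 174.938]
 [640.046  83.695 172.433]
 [638.446  69.012 172.725]
 [636.805  78.141 174.322]
 [636.054  89.258 174.139]
 [636.14   75.064 170.151]
 [634.793  87.837 171.958]
 [635.503  73.76  166.327]
 [632.642  86.138 172.043]
 [638.143  73.276 153.96 ]
 [630.326  84.391 172.56 ]
 [629.81   97.354 172.247]
 [629.342  83.043 169.606]
 [627.221  95.498 173.498]
 [629.297  81.964 164.134]
 [625.655  95.758 172.557]
 [628.995  82.597 159.766]
 [623.799  95.917 172.379]
 [629.615  83.51
[... 2308 characters left out ...]
543.219 199.516 173.776]
 [545.062 188.659 161.14 ]
 [541.857 200.104 171.961]
 [544.774 190.346 155.006]
 [539.286 197.803 174.138]
 [539.382 211.008 171.516]
 [538.134 197.048 170.765]
 [536.596 209.96  175.29 ]
 [536.005 196.801 171.942]
 [535.397 210.769 172.805]
 [536.09  199.014 164.226]
 [533.332 209.003 173.051]
 [537.001 200.594 152.232]
 [531.564 209.14  172.829]
 [531.548 223.787 171.302]
 [530.059 209.597 171.521]
 [528.958 222.852 174.476]
 [528.232 209.664 171.538]
 [527.464 223.337 173.141]
 [526.806 210.227 169.872]
 [525.196 219.761 173.542]
 [527.978 210.923 155.515]
 [523.588 213.988 169.584]
 [522.425 216.453 167.503]
 [521.041 217.108 165.566]
 [520.035 222.404 154.476]]
```

```bash
python3 - <<'E'
from h import *
np.set_printoptions(precision=3,suppress=True)
z=np.load('/tmp/top.npz'); c=cal('top'); P,u,v=cloud(z['d'],c)
sel=np.zeros_like(z['d'],bool)
im=z['im']; g=im.astype(int); 
m=(P[:,2]>4)&(P[:,2]<20)&(P[:,0]>370)&(P[:,0]<700)&(P[:,1]>-60)&(P[:,1]<90)&(g[v,u].min(1)>80)
mk=np.zeros(z['d'].shape,np.uint8); mk[v[m],u[m]]=1
mk=cv2.morphologyEx(mk,cv2.MORPH_OPEN,np.ones((3,3)))
n,l,s,_=cv2.connectedComponentsWithStats(mk); k=1+s[1:,4].argmax(); m=l[v,u]==k
r=cv2.minAreaRect(P[m][:,:2].astype(np.float32)); print('foot',m.sum(),r,cv2.boxPoints(r),P[m][:,2].mean())
A=np.array([452.3,42.9])
# screen top strip
m=(P[:,2]>169)&(np.hypot(P[:,0]-588,P[:,1]-147)<130)&(P[:,0]>515)
q=P[m][:,:2]; r=cv2.minAreaRect(q.astype(np.float32)); print(r,cv2.boxPoints(r))
w,V=np.linalg.eigh(np.cov(q.T)); n=V[:,0]*np.sign(V[0,0]); print('normal ang',np.degrees(np.arctan2(n[1],n[0])), 'top dist',(np.array(r[0])-A)@n)
t=np.array([-n[1],n[0]]); print('lat',(np.array(r[0])-A)@t)
m=(P[:,2]>20)&(P[:,2]<166)&(np.abs((P[:,:2]-A)@t)<100)&((P[:,:2]-A)@n>140)&((P[:,:2]-A)@n<200)
d=(P[m][:,:2]-A)@n; zz=P[m][:,2]; l=(P[m][:,:2]-A)@t
mm=np.abs(l)>45
pf=np.polyfit(zz[mm],d[mm],1); print(mm.sum(),pf,'tilt',-np.degrees(np.arctan(pf[0])), pf@[165,1])
E
```

```text
foot 4675 ((532.2510986328125, 40.4786376953125), (101.84996795654297, 269.3553771972656), 89.15708923339844) [[396.839  -8.46 ]
 [666.165 -12.422]
 [667.663  89.417]
 [398.337  93.379]] 11.516338644640683
((584.3900146484375, 147.76463317871094), (14.763789176940918, 196.78143310546875), 38.510841369628906) [[517.35  220.158]
 [639.878  66.178]
 [651.43   75.371]
 [528.902 229.351]]
normal ang 38.531970684105545 top dist 168.6543763591408
lat -0.2541582957999964
646 [ -0.147 186.828] tilt 8.386037998052302 162.50373922320574
```

View pics/seg.png

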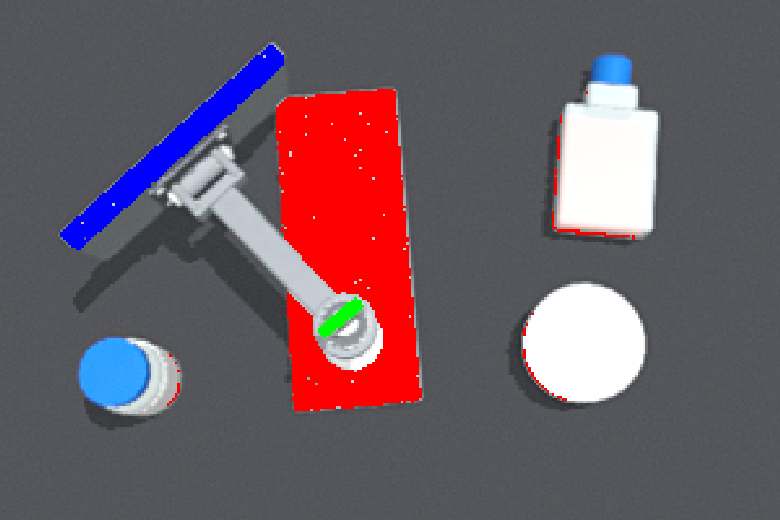

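```bash
cat >> h.py <<'E'
from scipy.spatial.transform import Rotation as Rn
def state():
    o=monitor.get_obs(); return o,Rn.from_rotvec(o['eef_rot']).as_matrix()
def rows(targets):
    """targets: list of (xyz, jaw angle deg world or None)"""
    o,R=state(); j0=np.degrees(np.arctan2(R[1,1],R[0,1]))
    print('t',round(o['time'],2),'pos',o['ee_pos'].round(1),'jaw',round(j0,1),'zaxis',R[:,2].round(3),'q1,q6',o['q'][[0,5]].round(2),'gap',round(o['finger_gap'],1),'F',np.array(o['ft_force']).round(1))
    for p,a in targets:
        off=R.T@(np.array(p)-o['ee_pos'])/40
        y=0 if a is None else -((a-j0+90)%180-90)/6
        print(off.round(2).tolist(),round(y,2))
E
python3 - <<'E'
from h import *
rows([((584.4,147.8,230),38.5),((584.4,147.8,150),38.5)])
E
```

```text
t 0.8 pos [164.9 550.9 214. ] jaw 73.3 zaxis [ 0.  0. -1.] q1,q6 [ 1.26 -0.02] gap 91.4 F [-1.  -0.6  1. ]
[-12.94, -6.65, -0.4] 5.81
[-12.94, -6.65, 1.6] 5.81
```

```bash
R='x'; python3 -m inch '[{"offset":[-12.94,-6.65,-0.5],"yaw":5.8},{"offset":[-12.94,-6.65,-0.5],"yaw":5.8},{"offset":[-12.94,-6.65,-0.5],"yaw":5.8},{"offset":[-12.94,-6.65,-0.5],"yaw":5.8},{"offset":[-12.94,-6.65,-0.5],"yaw":5.8},{"offset":[-12.94,-6.65,-0.5],"yaw":5.8},{"offset":[-12.94,-6.65,-0.5],"yaw":5.8},{"offset":[-12.94,-6.65,-0.5],"yaw":5.8},{"offset":[-12.94,-6.65,-0.5],"yaw":5.8},{"offset":[-12.94,-6.65,-0.5],"yaw":5.8},{"offset":[-12.94,-6.65,-0.5],"yaw":5.8},{"offset":[-12.94,-6.65,-0.5],"yaw":5.8}]' -1 10
python3 - <<'E'
from h import *
rows([((584.4,147.8,230),38.5),((584.4,147.8,150),38.5)])
E
```

```text
time: 1.8
ee_pos: [526.4, 202.9, 231.5]
eef_rot: [1.364, 2.83, 0.001]
ft_force: [0.3, 0.9, -0.6]
finger_gap: 91.2
t 1.8 pos [526.4 202.9 231.5] jaw 38.5 zaxis [ 0.  0. -1.] q1,q6 [ 0.35 -0.33] gap 91.2 F [ 0.3  0.9 -0.6]
[-1.98, 0.28, 0.04] 0.0
[-1.98, 0.28, 2.04] 0.0
```

```bash
python3 -m inch '[{"offset":[-1.98,0.28,0],"yaw":0},{"offset":[-1.98,0.28,0],"yaw":0},{"offset":[-1.98,0.28,0],"yaw":0},{"offset":[-1.98,0.28,0.5],"yaw":0},{"offset":[-1.98,0.28,1.2],"yaw":0},{"offset":[-1.98,0.28,1.9],"yaw":0},{"offset":[-1.98,0.28,2.0],"yaw":0},{"offset":[-1.98,0.28,2.0],"yaw":0},{"offset":[-1.98,0.28,2.0],"yaw":0}]' -0.2 10
python3 - <<'E'
from h import *
rows([((584.4,147.8,150),38.5)])
im,d=imaging.read_camera('wrist'); save('w1',im)
im,d=imaging.read_camera('top'); save('t1',cv2.resize(im[60:300,60:360],None,fx=2.5,fy=2.5))
E
```

```text
time: 2.55
ee_pos: [585.1, 148.4, 152.6]
eef_rot: [1.363, 2.829, 0.002]
ft_force: [0.7, 0.4, 0.4]
finger_gap: 54.7
t 2.55 pos [585.1 148.4 152.6] jaw 38.5 zaxis [ 0.002  0.001 -1.   ] q1,q6 [ 0.23 -0.44] gap 54.7 F [0.7 0.4 0.4]
[-0.0, -0.02, 0.06] 0.01
```

View pics/t1.png

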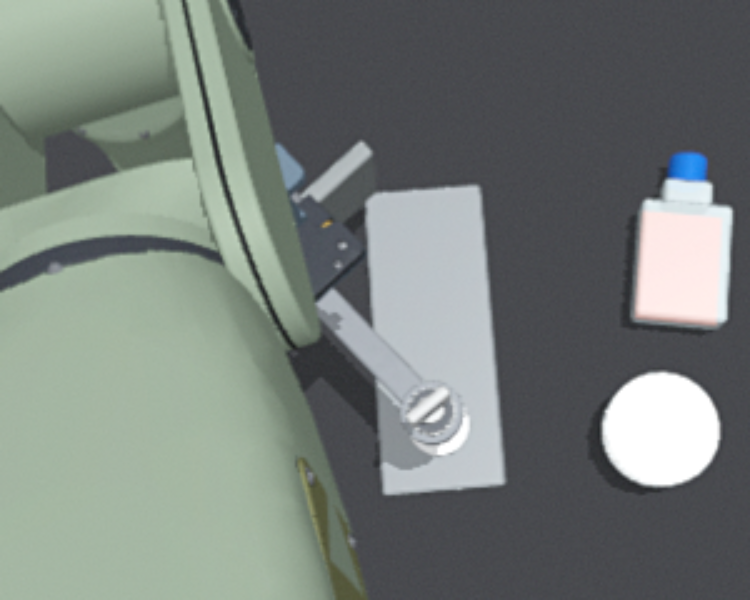

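View pics/w1.png

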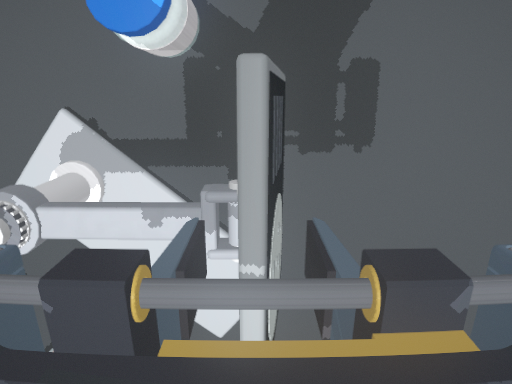

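```bash
python3 -m inch '[{"offset":[0,0,0.14],"yaw":0},{"offset":[0,0,0.14],"yaw":0},{"offset":[0,0,0.14],"yaw":0},{"offset":[0,0,0.14],"yaw":0},{"offset":[0,0,0.14],"yaw":0},{"offset":[0,0,0.14],"yaw":0},{"offset":[0,0,0.14],"yaw":0},{"offset":[0,0,0.14],"yaw":0}]' 1 14
python3 - <<'E'
from h import *
o,R=state(); A=np.array([452.3,42.4]); p=o['ee_pos']; r=p[:2]-A; print(np.degrees(np.arctan2(r[1],r[0])),np.hypot(*r))
T=[]
j=np.degrees(np.arctan2(R[1,1],R[0,1]))
for k in range(1,11):
    a=-39.4*k/10; ca,sa=np.cos(np.radians(a)),np.sin(np.radians(a))
    T.append((np.append(A+np.array([[ca,-sa],[sa,ca]])@r,p[2]),j+a))
rows(T)
E
```

```text
time: 3.32
ee_pos: [585.7, 148.5, 148.0]
eef_rot: [1.363, 2.827, 0.005]
ft_force: [0.3, -1.3, 0.6]
finger_gap: 16.4
38.48022118231675 170.46502654996576
t 3.32 pos [585.7 148.5 148. ] jaw 38.5 zaxis [ 0.004  0.001 -1.   ] q1,q6 [ 0.23 -0.44] gap 16.4 F [ 0.3 -1.3  0.6]
[-0.29, -0.01, 0.0] 0.66
[-0.58, -0.04, 0.0] 1.31
[-0.87, -0.09, 0.0] 1.97
[-1.16, -0.16, 0.0] 2.63
[-1.44, -0.25, 0.0] 3.28
[-1.71, -0.36, 0.0] 3.94
[-1.97, -0.49, 0.0] 4.6
[-2.23, -0.63, 0.0] 5.25
[-2.47, -0.79, 0.0] 5.91
[-2.7, -0.97, 0.0] 6.57
```

```bash
python3 -m inch '[{"offset":[-0.29,-0.01,0],"yaw":0.66},{"offset":[-0.58,-0.04,0],"yaw":1.31},{"offset":[-0.87,-0.09,0],"yaw":1.97},{"offset":[-1.16,-0.16,0],"yaw":2.63},{"offset":[-1.44,-0.25,0],"yaw":3.28},{"offset":[-1.71,-0.36,0],"yaw":3.94},{"offset":[-1.97,-0.49,0],"yaw":4.6},{"offset":[-2.23,-0.63,0],"yaw":5.25},{"offset":[-2.47,-0.79,0],"yaw":5.91},{"offset":[-2.7,-0.97,0],"yaw":6.57},{"offset":[-2.7,-0.97,0],"yaw":6.57},{"offset":[-2.7,-0.97,0],"yaw":6.57}]' 1 14
python3 - <<'E'
from h import *
rows([])
im,d=imaging.read_camera('top'); save('t2',cv2.resize(im[60:300,60:360],None,fx=2.5,fy=2.5))
im,d=imaging.read_camera('scene'); save('s2',cv2.resize(im[130:320,130:400],None,fx=2.5,fy=2.5))
E
```

```text
time: 4.32
ee_pos: [623.9, 39.2, 148.0]
eef_rot: [2.235, 2.202, 0.009]
ft_force: [3.6, -1.5, -3.0]
finger_gap: 16.6
t 4.32 pos [623.9  39.2 148. ] jaw -0.9 zaxis [ 0.007  0.001 -1.   ] q1,q6 [0.04 0.06] gap 16.6 F [ 3.6 -1.5 -3. ]
```

View pics/t2.png

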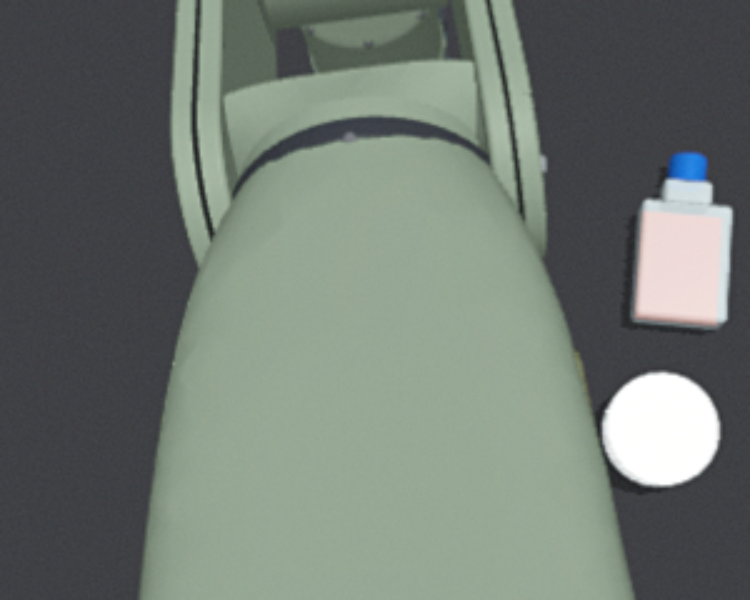

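View pics/s2.png

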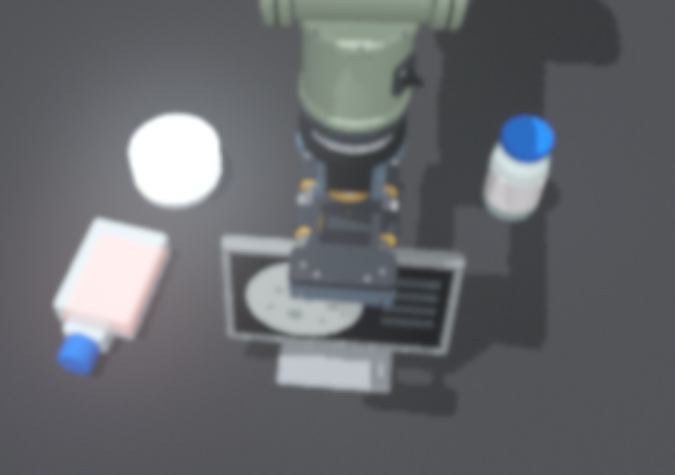

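```bash
python3 -m inch '[{"offset":[0,0,0],"yaw":0},{"offset":[0,0,0],"yaw":0},{"offset":[0,0,-0.1],"yaw":0},{"offset":[0,0,-0.25],"yaw":0},{"offset":[0,0,-0.25],"yaw":0},{"offset":[0,-0.2,-0.25],"yaw":0},{"offset":[0,-0.4,-0.25],"yaw":0},{"offset":[0,-0.55,-0.25],"yaw":0},{"offset":[0,-0.7,-0.25],"yaw":0},{"offset":[0,-0.85,-0.25],"yaw":0},{"offset":[0,-0.85,-0.25],"yaw":0},{"offset":[0,-0.85,-0.25],"yaw":0}]' -0.1 14
cat > meas.py <<'E'
from h import *
np.set_printoptions(precision=2,suppress=True)
import sys
rows([])
for cam in sys.argv[2:]:
    im,d=imaging.read_camera(cam); c=cal(cam); save(sys.argv[1]+cam,cv2.resize(im[130:320,130:400],None,fx=2.5,fy=2.5) if cam=='scene' else im)
    P,u,v=cloud(d,c); A=np.array([452.3,42.4]); q=P[:,:2]-A
    a=np.radians(-0.85); n=np.array([np.cos(a),np.sin(a)]); D=q@n; L=q@[-n[1],n[0]]; Z=P[:,2]
    m=(abs(L)<95)&(abs(L)>45)&(D>115)&(D<215)&(Z>45)&(Z<180)
    X=np.stack([L[m],Z[m],np.ones(m.sum())],1); y=D[m]
    # ransac plane D = aL+bZ+c
    rng=np.random.default_rng(0); best=0
    for _ in range(400):
        i=rng.choice(len(X),3,replace=False)
        try: s=np.linalg.solve(X[i],y[i])
        except Exception: continue
        if abs(s[0])>.6 or abs(s[1])>1.3: continue
        k=abs(X@s-y)/np.sqrt(1+s[1]**2)<2
        if k.sum()>best: best=k.sum(); ks=k
    s=np.linalg.lstsq(X[ks],y[ks],rcond=None)[0]
    # normal (1,-a,-b) in (D,L,Z)
    print(cam,m.sum(),best,'swing deg',np.degrees(np.arctan(-s[0])),'tilt',np.degrees(np.arctan(-s[1]*np.cos(np.arctan(s[0])))),'D at hinge z',s[1]*106+s[2],'L range',X[ks][:,0].min(),X[ks][:,0].max())
E
python3 meas.py m1 scene
```

```text
time: 5.42
ee_pos: [592.5, 40.3, 160.4]
eef_rot: [2.229, 2.198, 0.02]
ft_force: [4.8, 0.5, 5.8]
finger_gap: 50.2
t 5.42 pos [592.5  40.3 160.4] jaw -0.8 zaxis [ 0.02  0.   -1.  ] q1,q6 [0.05 0.06] gap 50.2 F [4.8 0.5 5.8]
scene 2369 1998 swing deg -0.07051290415753407 tilt 21.57440731981572 D at hinge z 187.04948482157153 L range -94.91448255743559 94.8928036496875
```

View pics/m1scene.png

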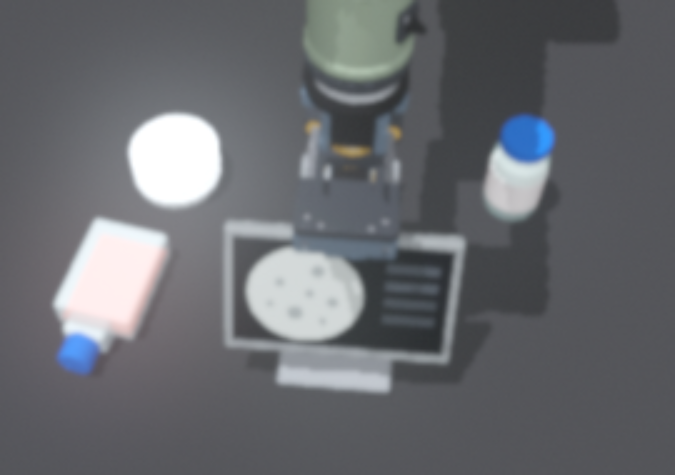

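```bash
python3 -m inch '[{"offset":[0,-0.1,0],"yaw":0},{"offset":[0,-0.2,0],"yaw":0},{"offset":[0,-0.27,0],"yaw":0},{"offset":[0,-0.27,0],"yaw":0},{"offset":[0,-0.27,0],"yaw":0}]'
python3 meas.py m2 scene
```

```text
time: 5.88
ee_pos: [583.9, 40.5, 161.8]
eef_rot: [2.226, 2.195, 0.028]
ft_force: [6.2, -0.7, 2.9]
finger_gap: 50.7
t 5.88 pos [583.9  40.5 161.8] jaw -0.8 zaxis [ 0.02  0.   -1.  ] q1,q6 [0.05 0.06] gap 50.7 F [ 6.2 -0.7  2.9]
scene 2561 2116 swing deg -0.08874435693502036 tilt 29.776790999896313 D at hinge z 188.55013933359638 L range -94.97072251244616 94.92251691883406
```

```bash
python3 -m inch '[{"offset":[0,0.25,0],"yaw":0},{"offset":[0,0.25,0],"yaw":0},{"offset":[0,0.25,-0.8],"yaw":0},{"offset":[0,0.25,-1.8],"yaw":0},{"offset":[0,0.25,-2.2],"yaw":0},{"offset":[0,-1,-2.2],"yaw":-2},{"offset":[0,-2,-2.2],"yaw":-4},{"offset":[0,-3.3,-2.2],"yaw":-6},{"offset":[0,-3.3,-2.2],"yaw":-6},{"offset":[0,-3.3,-2.2],"yaw":-6},{"offset":[0,-3.3,-2.2],"yaw":-6}]'
python3 meas.py m3 scene wrist
python3 - <<'E'
from h import *
rows([((452.3,42.4,235),34.7),((452.3,42.4,138),34.7)])
E
```

```text
time: 6.85
ee_pos: [447.3, 42.2, 246.6]
eef_rot: [1.433, 2.774, 0.018]
ft_force: [0.0, 0.6, 0.3]
finger_gap: 50.3
t 6.85 pos [447.3  42.2 246.6] jaw 35.3 zaxis [ 0.02  0.   -1.  ] q1,q6 [ 0.07 -0.55] gap 50.3 F [0.  0.6 0.3]
scene 2566 2144 swing deg -0.04967855978928131 tilt 29.655893989648153 D at hinge z 188.64454126131312 L range -94.85853041650886 94.99483983189918
wrist 1749 1074 swing deg -0.4149907105215987 tilt 28.798948732638205 D at hinge z 173.513802226265 L range 45.07559602158684 94.97537913683978
t 6.95 pos [449.2  42.2 246.5] jaw 35.0 zaxis [ 0.023  0.001 -1.   ] q1,q6 [ 0.07 -0.54] gap 50.2 F [-0.1  0.2 -0.5]
[-0.04, 0.06, 0.29] 0.06
[-0.01, 0.01, 2.71] 0.06
```

View pics/m3scene.png

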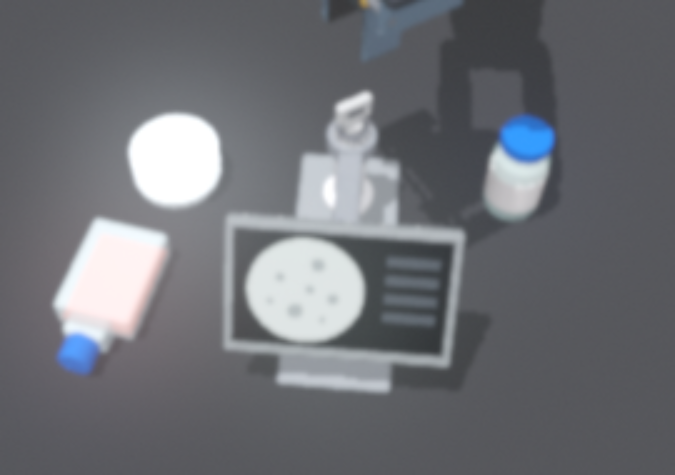

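View pics/m3wrist.png

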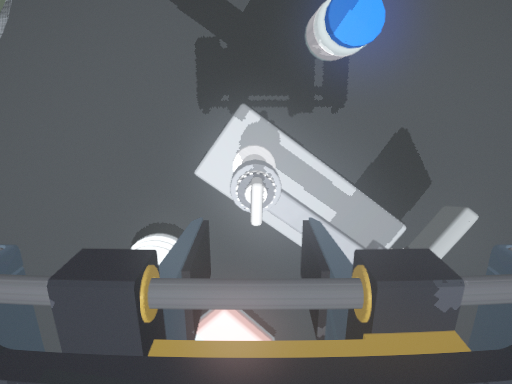

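```bash
python3 -m inch '[{"offset":[-0.04,0.06,0],"yaw":0.06},{"offset":[-0.04,0.06,0.3],"yaw":0.06},{"offset":[-0.03,0.05,1],"yaw":0.06},{"offset":[-0.02,0.03,1.7],"yaw":0.06},{"offset":[-0.01,0.02,2.2],"yaw":0.06},{"offset":[-0.01,0.01,2.5],"yaw":0.06},{"offset":[-0.01,0.01,2.71],"yaw":0.06},{"offset":[-0.01,0.01,2.71],"yaw":0.06},{"offset":[-0.01,0.01,2.71],"yaw":0.06}]'
python3 - <<'E'
from h import *
rows([((452.3,42.4,138),34.7)])
im,d=imaging.read_camera('wrist'); save('w4',im)
E
```

```text
time: 7.7
ee_pos: [452.8, 42.3, 138.1]
eef_rot: [1.451, 2.764, 0.018]
ft_force: [0.3, -0.6, -0.5]
finger_gap: 50.0
t 7.7 pos [452.8  42.3 138.1] jaw 34.6 zaxis [ 0.023  0.001 -1.   ] q1,q6 [ 0.07 -0.54] gap 50.0 F [ 0.3 -0.6 -0.5]
[0.01, -0.01, 0.0] -0.01
```

View pics/w4.png

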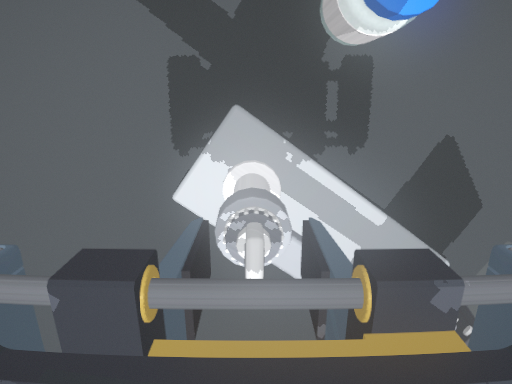

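```bash
python3 -m inch '[{"offset":[0,0,0],"yaw":0},{"offset":[0,0,0],"yaw":0},{"offset":[0,0,0],"yaw":0},{"offset":[0,0,0],"yaw":0},{"offset":[0,0,0],"yaw":0},{"offset":[0,0,0],"yaw":0},{"offset":[0,0,0],"yaw":0},{"offset":[0,0,0],"yaw":0}]' 1 25
cat > st.py <<'E'
from h import *
o,R=state(); print(round(o['time'],2),o['ee_pos'].round(1),'jaw',np.degrees(np.arctan2(R[1,1],R[0,1])).round(2),'F',np.array(o['ft_force']).round(1),'T',np.array(o['torque']).round(3),'gap',round(o['finger_gap'],1),'q6',o['q'][5].round(3))
E
python3 st.py
```

```text
time: 8.42
ee_pos: [452.2, 41.6, 138.7]
eef_rot: [1.45, 2.765, 0.016]
ft_force: [-2.6, -2.9, 3.5]
finger_gap: 8.9
8.42 [452.2  41.6 138.7] jaw 34.66 F [-2.6 -2.9  3.5] T [-0.877  0.871 -0.08 ] gap 8.9 q6 -0.536
```

```bash
python3 -m inch '[{"offset":[0,0,0],"yaw":0.8},{"offset":[0,0,0],"yaw":1.6},{"offset":[0,0,0],"yaw":2.4},{"offset":[0,0,0],"yaw":3.2},{"offset":[0,0,0],"yaw":4},{"offset":[0,0,0],"yaw":4.8},{"offset":[0,0,0],"yaw":5.6},{"offset":[0,0,0],"yaw":6.4},{"offset":[0,0,0],"yaw":7.2},{"offset":[0,0,0],"yaw":8},{"offset":[0,0,0],"yaw":8}]'
python3 st.py
python3 -m inch '[{"offset":[0,0,0],"yaw":0.8},{"offset":[0,0,0],"yaw":1.6},{"offset":[0,0,0],"yaw":2.4},{"offset":[0,0,0],"yaw":3.2},{"offset":[0,0,0],"yaw":4},{"offset":[0,0,0],"yaw":4.8},{"offset":[0,0,0],"yaw":5.6},{"offset":[0,0,0],"yaw":6.4},{"offset":[0,0,0],"yaw":7.2},{"offset":[0,0,0],"yaw":8},{"offset":[0,0,0],"yaw":8}]'
python3 st.py
```

```text
time: 9.33
ee_pos: [452.8, 41.7, 138.8]
eef_rot: [2.454, 1.938, 0.029]
ft_force: [2.2, -0.9, -0.8]
finger_gap: 9.3
9.33 [452.8  41.7 138.8] jaw -13.43 F [ 2.2 -0.9 -0.8] T [-0.477  0.302 -0.045] gap 9.3 q6 0.303
time: 10.25
ee_pos: [453.6, 41.4, 138.8]
eef_rot: [3.038, 0.775, 0.037]
ft_force: [2.6, -3.0, -0.8]
finger_gap: 8.6
10.25 [453.6  41.4 138.8] jaw -61.39 F [ 2.6 -3.  -0.8] T [-0.501  0.164 -0.089] gap 8.6 q6 1.14
```

```bash
python3 -m inch '[{"offset":[0,0,0],"yaw":0.8},{"offset":[0,0,0],"yaw":1.6},{"offset":[0,0,0],"yaw":2.4},{"offset":[0,0,0],"yaw":3.2},{"offset":[0,0,0],"yaw":3.8},{"offset":[0,0,0],"yaw":3.8}]'
python3 st.py
python3 -m inch '[{"offset":[0,0,0],"yaw":0.4},{"offset":[0,0,0],"yaw":0.8},{"offset":[0,0,0],"yaw":0.8}]'
python3 st.py
python3 -m inch '[{"offset":[0,0,0],"yaw":0.4},{"offset":[0,0,0],"yaw":0.8},{"offset":[0,0,0],"yaw":0.8}]'
python3 st.py
```

```text
time: 10.75
ee_pos: [455.6, 41.5, 139.1]
eef_rot: [3.135, 0.167, 0.046]
ft_force: [5.6, -0.6, -3.4]
finger_gap: 18.4
10.75 [455.6  41.5 139.1] jaw -83.89 F [ 5.6 -0.6 -3.4] T [-0.118 -0.749  0.954] gap 18.4 q6 1.534
time: 11.0
ee_pos: [456.5, 41.5, 139.1]
eef_rot: [3.139, 0.045, 0.049]
ft_force: [3.5, -0.9, -2.7]
finger_gap: 20.0
11.0 [456.5  41.5 139.1] jaw -88.36 F [ 3.5 -0.9 -2.7] T [-0.219 -0.393  0.975] gap 20.0 q6 1.612
time: 11.25
ee_pos: [457.4, 41.3, 139.2]
eef_rot: [3.139, -0.079, 0.053]
ft_force: [4.5, -2.6, -3.9]
finger_gap: 22.2
11.25 [457.4  41.3 139.2] jaw -92.88 F [ 4.5 -2.6 -3.9] T [-0.371 -0.592  0.973] gap 22.2 q6 1.692
```

```bash
python3 - <<'E'
from h import *
rows([((452.3,42.2,138.5),-67.5)])
E
python3 -m inch '[{"offset":[0,0,0],"yaw":0},{"offset":[0,0,0],"yaw":0},{"offset":[0,0,0],"yaw":0},{"offset":[0,0,0],"yaw":0}]' -0.1
python3 - <<'E'
from h import *
rows([((452.3,42.2,138.5),-67.5)])
E
```

```text
t 11.25 pos [457.4  41.3 139.2] jaw -92.9 zaxis [ 0.034 -0.002 -0.999] q1,q6 [0.07 1.69] gap 22.2 F [ 4.5 -2.6 -3.9]
[-0.13, -0.02, 0.01] -4.23
time: 11.58
ee_pos: [456.6, 41.5, 139.1]
eef_rot: [3.14, -0.079, 0.05]
ft_force: [0.1, -0.6, 0.7]
finger_gap: 46.1
t 11.58 pos [456.6  41.5 139.1] jaw -92.9 zaxis [ 0.032 -0.001 -0.999] q1,q6 [0.07 1.69] gap 46.1 F [ 0.1 -0.6  0.7]
[-0.11, -0.01, 0.01] -4.23
```

```bash
python3 -m inch '[{"offset":[-0.11,-0.01,0.01],"yaw":-1},{"offset":[-0.11,-0.01,0.01],"yaw":-2},{"offset":[-0.11,-0.01,0.01],"yaw":-3.2},{"offset":[-0.11,-0.01,0.01],"yaw":-4.23},{"offset":[-0.11,-0.01,0.01],"yaw":-4.23},{"offset":[-0.11,-0.01,0.01],"yaw":-4.23}]' -0.1
python3 - <<'E'
from h import *
rows([((452.3,42.2,138.5),-67.5)])
im,d=imaging.read_camera('wrist'); save('w5',im)
E
```

```text
time: 12.08
ee_pos: [451.9, 42.2, 138.5]
eef_rot: [3.075, 0.607, 0.048]
ft_force: [0.4, 0.2, -0.6]
finger_gap: 50.0
t 12.08 pos [451.9  42.2 138.5] jaw -67.7 zaxis [ 0.031 -0.001 -1.   ] q1,q6 [0.07 1.25] gap 50.0 F [ 0.4  0.2 -0.6]
[0.01, 0.0, -0.0] -0.03
```

View pics/w5.png

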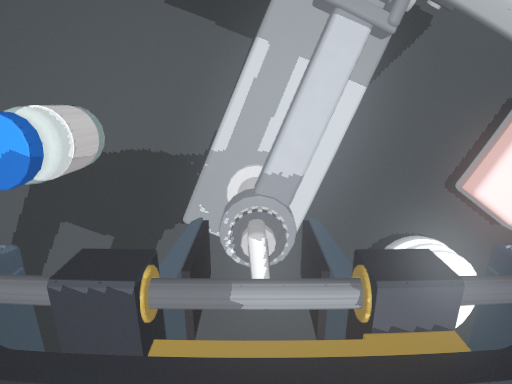

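```bash
cat > blade.py <<'E'
from h import *
import sys
im,d=imaging.read_camera('wrist'); c=cal('wrist'); P,u,v=cloud(d,c)
for zl in (145,152):
    m=(P[:,2]>zl)&(P[:,2]<170)&(np.hypot(P[:,0]-452.3,P[:,1]-42.4)<21)&(np.array(v)<275)
    print(zl,m.sum(),cv2.minAreaRect(P[m][:,:2].astype(np.float32)),P[m].mean(0).round(1))
m=(P[:,2]>156)&(P[:,2]<170)&(np.hypot(P[:,0]-452.3,P[:,1]-42.4)<21)
x=im.copy(); x[v[m],u[m]]=[255,0,0]; save(sys.argv[1],x)
E
python3 blade.py b1
```

```text
145 1030 ((457.69879150390625, 43.788536071777344), (25.902915954589844, 10.072793960571289), 27.228681564331055) [461.   45.3 161.5]
152 949 ((457.6639099121094, 43.77058792114258), (25.824462890625, 10.072793960571289), 27.228679656982422) [460.4  45.  162.6]
```

View pics/b1.png

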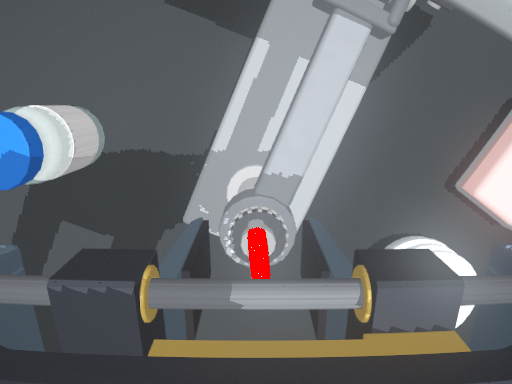

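```bash
python3 -m inch '[{"offset":[0.01,0,0],"yaw":-0.75},{"offset":[0.01,0,0],"yaw":-0.75},{"offset":[0.01,0,0],"yaw":-0.75},{"offset":[0.01,0,0],"yaw":-0.75},{"offset":[0.01,0,0],"yaw":-0.75},{"offset":[0.01,0,0],"yaw":-0.75},{"offset":[0.01,0,0],"yaw":-0.75},{"offset":[0.01,0,0],"yaw":-0.75},{"offset":[0.01,0,0],"yaw":-0.75},{"offset":[0.01,0,0],"yaw":-0.75}]' 1 40
python3 st.py
python3 -m inch '[{"offset":[0,0,0],"yaw":0.3},{"offset":[0,0,0],"yaw":0.5},{"offset":[0,0,0],"yaw":0.5}]'
python3 st.py
python3 -m inch '[{"offset":[0,0,0],"yaw":0.3},{"offset":[0,0,0],"yaw":0.5},{"offset":[0,0,0],"yaw":0.5}]'
python3 st.py
python3 -m inch '[{"offset":[0,0,0],"yaw":0.3},{"offset":[0,0,0],"yaw":0.5},{"offset":[0,0,0],"yaw":0.5}]'
python3 st.py
```

```text
time: 13.02
ee_pos: [453.0, 41.1, 138.6]
eef_rot: [3.044, 0.729, 0.048]
ft_force: [1.7, -4.7, -0.6]
finger_gap: 9.1
13.02 [453.   41.1 138.6] jaw -63.06 F [ 1.7 -4.7 -0.6] T [-0.575  0.046  0.397] gap 9.1 q6 1.174
time: 13.27
ee_pos: [453.1, 40.9, 138.6]
eef_rot: [3.061, 0.652, 0.049]
ft_force: [1.5, -1.3, -0.1]
finger_gap: 9.3
13.27 [453.1  40.9 138.6] jaw -65.96 F [ 1.5 -1.3 -0.1] T [0.085 0.13  1.104] gap 9.3 q6 1.225
time: 13.52
ee_pos: [453.1, 40.8, 138.6]
eef_rot: [3.077, 0.574, 0.049]
ft_force: [1.0, -0.2, 0.2]
finger_gap: 10.5
13.52 [453.1  40.8 138.6] jaw -68.88 F [ 1.  -0.2  0.2] T [0.015 0.222 1.217] gap 10.5 q6 1.277
time: 13.77
ee_pos: [453.1, 40.8, 138.6]
eef_rot: [3.091, 0.496, 0.05]
ft_force: [-0.1, -0.8, 1.0]
finger_gap: 11.6
13.77 [453.1  40.8 138.6] jaw -71.79 F [-0.1 -0.8  1. ] T [0.049 0.298 1.534] gap 11.6 q6 1.329
```

```bash
python3 -m inch '[{"offset":[0,0,0],"yaw":-0.7},{"offset":[0,0,0],"yaw":-1.4},{"offset":[0,0,0],"yaw":-2.1},{"offset":[0,0,0],"yaw":-2.9},{"offset":[0,0,0],"yaw":-3.7},{"offset":[0,0,0],"yaw":-4.5},{"offset":[0,0,0],"yaw":-5.3},{"offset":[0,0,0],"yaw":-6.1},{"offset":[0,0,0],"yaw":-6.9},{"offset":[0,0,0],"yaw":-7.7},{"offset":[0,0,0],"yaw":-8.5},{"offset":[0,0,0],"yaw":-8.5}]' 1 30
python3 - <<'E'
from h import *
rows([((452.3,42.2,138.5),27)])
E
```

```text
time: 14.77
ee_pos: [452.7, 40.8, 138.6]
eef_rot: [2.57, 1.769, 0.037]
ft_force: [-0.0, -2.1, 1.0]
finger_gap: 9.3
t 14.77 pos [452.7  40.8 138.6] jaw -20.9 zaxis [ 0.032 -0.005 -0.999] q1,q6 [0.07 0.44] gap 9.3 F [-0.  -2.1  1. ]
[0.03, -0.02, 0.0] -7.99
```

```bash
python3 -m inch '[{"offset":[0,0,0],"yaw":-0.8},{"offset":[0,0,0],"yaw":-1.6},{"offset":[0,0,0],"yaw":-2.4},{"offset":[0,0,0],"yaw":-3.2},{"offset":[0,0,0],"yaw":-4},{"offset":[0,0,0],"yaw":-4.8},{"offset":[0,0,0],"yaw":-5.6},{"offset":[0,0,0],"yaw":-6.4},{"offset":[0,0,0],"yaw":-7.2},{"offset":[0,0,0],"yaw":-8},{"offset":[0,0,0],"yaw":-8},{"offset":[0,0,0],"yaw":-8}]' 1 30
python3 st.py; python3 meas.py m6 scene wrist; python3 blade.py b6
```

```text
time: 15.77
ee_pos: [452.8, 40.6, 138.6]
eef_rot: [1.63, 2.651, 0.02]
ft_force: [1.4, -3.0, -0.1]
finger_gap: 9.0
15.77 [452.8  40.6 138.6] jaw 26.84 F [ 1.4 -3.  -0.1] T [-0.344  0.391  0.068] gap 9.0 q6 -0.394
t 15.77 pos [452.8  40.6 138.6] jaw 26.8 zaxis [ 0.03 -0.01 -1.  ] q1,q6 [ 0.07 -0.39] gap 9.0 F [ 1.4 -3.  -0.1]
scene 2553 2101 swing deg 0.06768355544216469 tilt 29.672018487836876 D at hinge z 188.53355480948494 L range -94.91629475692545 94.997349925719
wrist 663 663 swing deg -0.04829671290065758 tilt 29.668101840657283 D at hinge z 173.04696664271108 L range -72.72323372082505 89.19047406192976
145 1743 ((450.86566162109375, 51.51332092285156), (25.26828384399414, 25.771411895751953), 46.99113845825195) [446.8  52.7 159.9]
152 1476 ((450.9482421875, 51.498897552490234), (25.128000259399414, 25.695281982421875), 46.455162048339844) [447.1  52.  161.9]
```

View pics/m6scene.png

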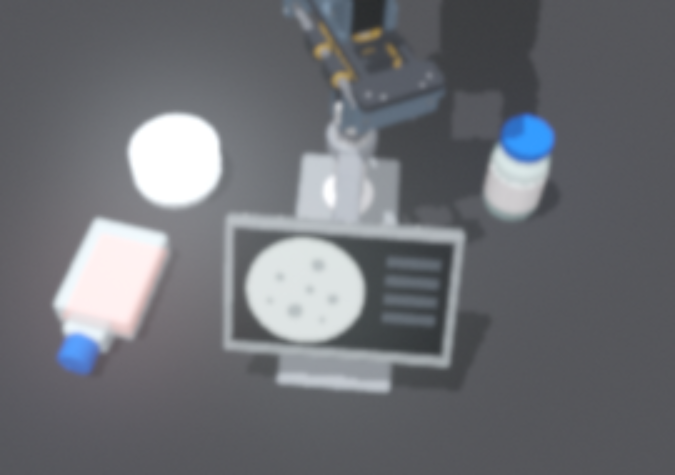

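View pics/b6.png

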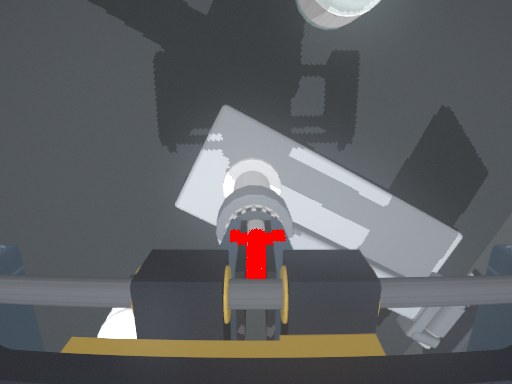

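```bash
python3 -m inch '[{"offset":[0,0,0],"yaw":0},{"offset":[0,0,0],"yaw":0},{"offset":[0,0,0],"yaw":0},{"offset":[0,0,0],"yaw":0}]' 1 30
python3 st.py; python3 -c "
from station import bot; print(bot.close_job())"
```

```text
time: 16.25
ee_pos: [452.8, 40.6, 138.6]
eef_rot: [1.628, 2.652, 0.02]
ft_force: [0.8, -2.5, 0.3]
finger_gap: 9.2
16.25 [452.8  40.6 138.6] jaw 26.92 F [ 0.8 -2.5  0.3] T [-0.351  0.416 -0.012] gap 9.2 q6 -0.396
the job is handed in; nothing more can be done
None
```

The job is handed in at 16.3 s, with the screen and arm set and the thumbscrew held a quarter turn off its seat.

- **Arm and screen:** I gripped the screen's top edge, swung the arm straight over the foot, then pushed the screen back. The last depth fits gave a swing of about 0.1° and a tilt of 29.7°. The scene and wrist cameras agreed on the angles. They differed by 15 mm on the screen's distance from the post, because one fits the front face and the other the back.
- **Thumbscrew:** I turned it clockwise about 98° until it stopped and pressed it there twice. Torque rose to 1.0–1.5 N m while the fingers stayed almost free of side force. I then backed it off 90° and kept hold at 30 N, with the fingers 9 mm apart, which is the blade's thickness, so they lie flat on it.
- **Less certain:** The first press twisted the blade in the fingers, and two estimates of the seat angle disagreed by about 6°. The camera and the second press settled it to a few degrees, well inside the 15° allowed.
- **Flask, bottle and dishes:** They look unmoved in the scene pictures; I did not measure them again.

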